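# Move the one lid from the kept compound box to the open one

## Task

Two wooden boxes of polishing compound share one lid. Take hold of the lid by its lip and tip that end up while its tongue stays under the keeper, then draw the lid out and let go of it resting ajar on its own box. Take it again by its two long sides, lift it clear and seat it fully home and level on the open box, either way round, then let go; leave the buffing wheel, the brush and the jar where they are.

Things in the scene. Friction and masses are not known exactly. Their poses are not given: they have to be found in the camera images.
- lid: Loose dark wooden lid, 0.15-0.31 kg. Origin: centre of its rim-bearing underside; x from lip to tongue, y across, z up. Plate x -80 to 66 mm, y -30 to 30, z 0 to 12. Plug block below: x -59 to 59, y -20.5 to 20.5, z -16 to 0, lowest 4 mm stepped in 1.5 mm. Centre of mass near x = -5. At the start it lies seated on kept_box, axes aligned, origin at kept_rim.
- lid_lip (a point): Middle of the lid's lip, at x -98, z 6 mm in the lid's frame; axes as the lid's. The lip is 26 mm wide (y), x -116 to -80, z 0 to 12, and sticks out beyond the box's end wall so that fingers fit down either side of it.
- lid_tongue (a point): Tip of the lid's tongue, at x 86, z 3 mm in the lid's frame; axes as the lid's. The tongue is 44 mm wide, x 66 to 86, z 0 to 6.
- kept_box: Fixed wooden box that has the lid at the start. Origin on the bench under the centre of its mouth; x points to its keeper end (away from the robot within about 0.35 rad), z up. Rim 60 mm high; outside x -78 to 104 mm, y -40 to 40. Cheeks 12 mm above the rim (flush with the lid's top), x -72 to 104, |y| 32 to 40, guard the lid's sides while it is seated.
- kept_rim (a point): Centre of kept_box's mouth (123 by 46 mm) at rim height; axes as the box. Drawn back 40 to 55 mm along -x and lowered, the lid rests stably ajar: plug block on the near rim, lip end high, tilted about 0.15 rad, its sides then standing above the cheeks near x = -75 mm. The cake of compound inside lies 26 mm below the rim.
- keeper (a point): Middle of the keeper's near lower edge, 72 mm from kept_rim along x, 12 mm above the rim; axes as the box. The keeper is a slab 32 mm long (x), 80 wide, 10 thick. The tongue lies 14 mm under it with 6 mm play above. The lid cannot rise straight or slide out: tip the lip end up 0.2 to 0.3 rad about the tongue's tip, then draw it along -x by over 14 mm.
- open_box: Fixed wooden box without lid, cheeks or keeper. Origin on the bench under the centre of its mouth, x along its length, z up. Outside x -78 to 78, y -30 to 30 mm, rim 60 mm high.
- open_rim (a point): Centre of open_box's mouth (123 by 46 mm: 2.5 mm play each side of the lid's plug block) at rim height; axes as the box. The seated lid has its origin here.
- buff_wheel: Bystander: grey cloth buffing wheel lying flat, 96 mm across, 25 mm high; origin under its centre.
- bench_brush: Bystander: bench brush lying on the bench; origin under its middle, along x.
- paste_jar: Bystander: amber jar with steel cap, 64 mm across, 80 mm high; origin under its centre.
Mind the look-alikes: they are no part of the job. There is more than one size of the lid; the one meant has the size given above. Leave any purple look-alike of the kept_box alone.

How it is judged:
By the outcome, as a careful person would: the job done as asked, in the order asked, and still so for the second after the job is handed in, with the robot touching nothing.
It also fails if it takes over 58 s, if anything falls off the work surface, if the arm or the gripper's body presses on something with over 40 N, if the wrist force passes 120 N, or if a joint passes its speed limit or range.

## Robot

A 7-joint arm with a two-finger parallel gripper is mounted at the origin on the work surface. World frame = base frame: x ahead of the robot, y to its left, z up, the work surface at z = 0. Lengths are in m, angles in rad, forces in N, time in s.
With the tool pointing down it reaches from about 0.425 to 1.025 m from the base axis. Payload 9.4 kg.
Tool frame: the origin (TCP) lies between the finger pads, 19 mm behind the fingertips; this is the grasp point; x points along the fingers, y is the direction in which the jaws open and shut, and the axes are right-handed (so a half turn about x gives the same grasp; the last joint's range is limited). The gripper opens to 93 mm and grips with 3 to 60 N. Pads are 15 mm wide; open, the fingers measure 128 mm over their backs; the gripper's body (75 mm by 188 mm) begins 65 mm behind the grasp point.
Start: joints at [-1.331, 0.599, -0.003, 1.599, 0.002, 0.943, -0.08], TCP at [0.226, 0.689, 0.237] pointing down, gripper open.
Joint ranges: [-2.57, 2.57], [-0.35, 1.97], [-1.29, 1.29], [0.11, 2.56], [-1.05, 4.19], [0.11, 1.86], [-2.63, 2.63]. Speed limits (rad/s): [2.22, 2.22, 3.01, 3.01, 3.14, 3.14, 3.14].

## Interface

Orientations are given as a rotation vector (axis times angle).
In Python, from bench import env gives the robot as it stands.
- The arm moves only by the tool step_arm, never from a script. Its argument "moves" is text: rows parted by semicolons, each of 7 numbers parted by spaces: the shift along the world's x, y, z in units of 0.05 m (1.0 is 0.05 m), then the turn, a rotation vector about the world's x, y, z in units of 6 degrees (1.0 is 6 degrees), then the closure, from -1 (fully open) to 1 (shut). In form: x y z ax ay az grip; .... A call has exactly 8 rows; each row shifts and turns the commanded pose from where the row before left it; what a row does not reach is not made up. A row lasts 1/8 s, in which the tool goes at most 62.5 mm and 10.7 degrees, less where a joint would pass 70% of its speed; a pose out of reach is approached as far as the arm can. A call with a number of a shift or a turn outside -1 to 1 is refused whole. A call with a gripper value outside its range is refused whole. The fingers move at their own pace and stop on an object; "force" is the grip in N (left out, the last holds). Time passes only in rows, so rows that do not move let the fingers close, or fill a call up. It gives the time, the measured TCP pose, the force and the opening at its end, in the units of the state.
- env.get_state(): the state, without advancing time (a new reading comes with each control period).
- env.camera(name): name is "side" or "top" or "wrist"; returns the picture (400x640x3 uint8, blue, green, red); there is no depth.
- env.get_calibration(name): a dict with "fx", "fy", "cx", "cy" (pixels), "dist_coeffs" ([k1, k2, p1, p2, k3] as OpenCV has them; the pictures are not rectified), "origin" and "attitude" of the camera in the world. Camera axes: x right, y up, looking along -z (the intrinsics and any distortion apply to the point x, -y, -z); pixel columns grow to the right and rows downward; lengths in m; the calibration is good to about 2 mm. A picture is of the moment at which its call begins: read the wrist's pose just before it. get_calibration takes no time and is no camera call; for the wrist camera it gives the pose at the moment of the call.
- env.hand_in(): hands the job in, once; it reports no verdict.
Trained networks look in the newest picture that a camera, given by its name, has taken for a name from the list of things; names that differ only in an ending like _2 or _b are one class to them, and where a whole thing is asked for, a point or a joint stands for the part that bears it (a point fixed in the world has none). Each returns a list of dicts, best first, with "p" (0 to 1); they miss things now and then, are a little off and sometimes report something else, mostly with a low value. They report only what shows in the picture. A call takes as long as a camera call. They do not tell look-alikes from the thing itself.
- env.trace(camera, thing): "pixels" (400x640 bool, what is visible of it) and "location" ([column, row] in pixels, amid what is visible of it).
- env.pinpoint(camera, thing): "location" ([column, row] in pixels: a listed point, or the origin of a listed thing).
The state is a dict: "time": time; "joint_positions": joint angles; "qd": joint speeds; "joint_efforts": joint torques, N m; "ee_pos": TCP position; "tool_rot": TCP orientation; "wrist_force": force on the tool from outside, world axes, zero at the start; "moment": the same for the moment, N m; "grip_width": opening from 0.0 (shut) to 1.0 (fully open).
Only numpy, scipy, OpenCV 4.12 (cv2) and the standard library are available. Lean on these libraries where they do the work, as an engineer would, in place of code of your own. Each camera call takes 0.05 s, during which the arm holds its last target. There are 200 camera calls.

## Working session

There is one attempt and no reset: what is moved stays moved. The work goes in short steps, Python scripts to look and compute and a tool call to move; the robot and the scene stay as the last step left them, time stands still between calls to the robot, and variables do not carry over. Pictures are saved under pics/ and viewed, about 8 in all and at most 12, crops included, and the job is handed in when it is done.

Besides the shell and the picture viewer there is one more tool, called after "Call:" as name(argument=value, ...) on one line, values as JSON. step_arm: Moves the arm, as the interface text tells. Its arguments: {"type":"object","properties":{"moves":{"type":"string"},"force":{"type":"number"}},"required":["moves"]}

```bash
mkdir -p pics; ls
cat > h.py <<'E'
import numpy as np,cv2
from scipy.spatial.transform import Rotation as R
from bench import env
def cal(n):
    c=env.get_calibration(n); K=np.array([[c['fx'],0,c['cx']],[0,c['fy'],c['cy']],[0,0,1.]])
    A=np.array(c['attitude'],float)
    A=A if A.shape==(3,3) else (R.from_rotvec(A).as_matrix() if A.size==3 else None)
    return K,np.array(c['dist_coeffs'],float),np.array(c['origin'],float),A
def ray(C,px):
    K,d,o,A=C; u=cv2.undistortPoints(np.array([[px]],float),K,d)[0,0]
    v=A@np.array([u[0],-u[1],-1]); return o,v/np.linalg.norm(v)
def atz(C,px,z):
    o,v=ray(C,px); return o+v*(z-o[2])/v[2]
def tri(rs):
    M=sum(np.eye(3)-np.outer(v,v) for o,v in rs); b=sum((np.eye(3)-np.outer(v,v))@o for o,v in rs)
    return np.linalg.solve(M,b)
def proj(C,P):
    K,d,o,A=C; q=(np.atleast_2d(P)-o)@A; q=q*[1,-1,-1]
    return cv2.projectPoints(q.reshape(-1,1,3),np.zeros(3),np.zeros(3),K,d)[0][:,0]
E
python3 - <<'E'
from h import *
print(env.get_calibration('top')); print(env.get_calibration('side')['attitude'],env.get_calibration('side')['origin'])
for n in('top','side'):
    cv2.imwrite(f'pics/{n}0.png',env.camera(n))
    for t in('lid_lip','lid_tongue','lid','kept_rim','keeper','open_rim','open_box','kept_box','buff_wheel','bench_brush','paste_jar'):
        print(n,t,[(round(r['p'],2),np.round(r['location'],1).tolist()) for r in env.pinpoint(n,t)][:4])
s=env.get_state();print(s['time'],s['tool_rot'],s['ee_pos'])
E
```

```text
pics
{'fx': 387.5654377942996, 'fy': 387.5654377942996, 'cx': 313.76566312943356, 'cy': 197.3818100757719, 'dist_coeffs': array([-0.0930263,  0.       ,  0.       ,  0.       ,  0.       ]), 'origin': array([0.39979871, 0.00258931, 1.26274332]), 'attitude': array([ 0.08383798, -0.06301933, -1.55437102])}
[ 0.70761833 -0.10422382 -0.26060428] [ 0.32083875 -0.71341068  0.95092759]
top lid_lip [(0.92, [376.0, 221.2]), (0.82, [436.9, 266.3]), (0.74, [321.5, 164.7])]
top lid_tongue [(0.97, [382.9, 161.3]), (0.69, [370.0, 317.4]), (0.66, [331.8, 205.0])]
top lid [(0.88, [326.1, 183.2]), (0.7, [378.5, 189.5]), (0.63, [403.1, 291.1])]
top kept_rim [(0.86, [378.7, 191.4]), (0.77, [391.8, 113.7])]
top keeper [(0.88, [383.1, 169.1]), (0.69, [386.9, 91.2])]
top open_rim [(0.73, [263.6, 177.6]), (0.66, [437.2, 176.3])]
top open_box [(0.68, [262.3, 174.8]), (0.35, [259.5, 179.6])]
top kept_box [(0.91, [379.6, 188.3]), (0.61, [390.0, 122.7]), (0.31, [379.4, 190.1])]
top buff_wheel [(0.62, [311.3, 118.1]), (0.25, [380.3, 191.5])]
top bench_brush [(0.84, [200.0, 186.7])]
top paste_jar [(0.88, [437.9, 173.4])]
side lid_lip [(0.98, [258.0, 383.0]), (0.8, [351.1, 214.6]), (0.6, [295.3, 274.7])]
side lid_tongue [(0.97, [383.1, 264.3]), (0.62, [165.1, 313.1]), (0.56, [305.8, 234.9])]
side lid [(0.96, [343.8, 268.9]), (0.93, [207.4, 348.4]), (0.83, [322.1, 221.9]), (0.43, [374.1, 261.2])]
side kept_rim [(0.78, [440.5, 259.3]), (0.7, [397.1, 362.3])]
side keeper [(0.82, [468.8, 250.0]), (0.67, [373.9, 262.3])]
side open_rim [(0.63, [308.7, 156.0])]
side open_box [(0.68, [313.5, 169.6])]
side kept_box [(0.92, [338.7, 282.1]), (0.6, [433.4, 276.2])]
side buff_wheel [(0.64, [311.5, 155.0]), (0.24, [314.1, 169.3])]
side bench_brush []
side paste_jar [(0.84, [396.3, 362.6])]
1.2 [ 0.24858443  1.55643206 -0.2486394 ] [0.2258568  0.68890825 0.23740815]
```

View images.

View pics/top0.png

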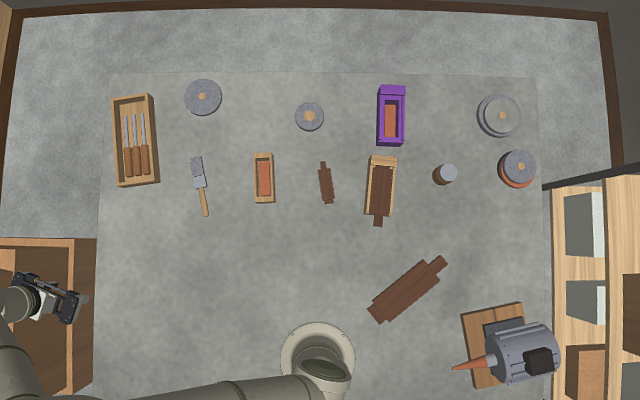

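View pics/side0.png

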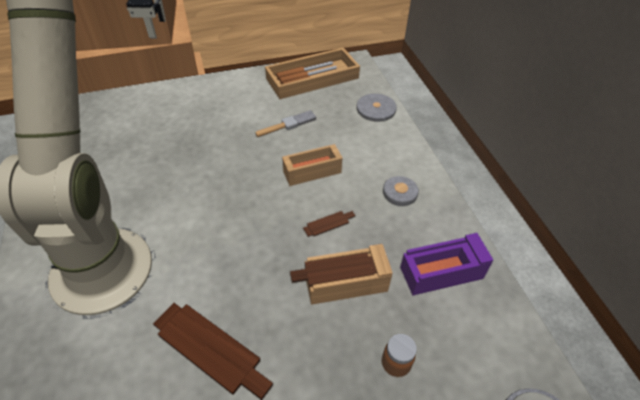

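Run:
```python
from h import *
T=cal('top');S=cal('side')
for n,a,b in(('lip',(376,221.2),(295.3,274.7)),('tongue',(382.9,161.3),(383.1,264.3)),('lid',(378.5,189.5),(343.8,268.9)),('keeper',(383.1,169.1),(373.9,262.3)),('open_rim',(263.6,177.6),(308.7,156)),('kept_box',(379.6,188.3),(338.7,282.1)),('lip3',(321.5,164.7),(351.1,214.6)),('lid3',(326.1,183.2),(322.1,221.9)),('liplong?',(436.9,266.3),(258,383)),('lid2',(403.1,291.1),(207.4,348.4))):
    print(n,tri([ray(T,a),ray(S,b)]).round(4))
print(atz(T,(262.3,174.8),0),atz(T,(263.6,177.6),.06))
print('jar',atz(T,(437.9,173.4),0),'wheel',atz(T,(311.3,118.1),0),'purple',atz(T,(390,122.7),0))
```

```text
lip [ 0.4397 -0.1745  0.0602]
tongue [ 0.6344 -0.1981  0.0556]
lid [ 0.5448 -0.1842  0.0531]
keeper [ 0.6088 -0.1965  0.0714]
open_rim [0.5689 0.1776 0.0667]
kept_box [ 0.5431 -0.1921  0.0125]
lip3 [ 0.6283 -0.0039  0.0068]
lid3 [ 0.5552 -0.018   0.0208]
liplong? [ 0.306  -0.3748  0.0282]
lid2 [ 0.2214 -0.27    0.0114]
[0.59075893 0.19147169 0.        ] [0.57284512 0.17812719 0.06      ]
jar [ 0.60409317 -0.38957377  0.        ] wheel [0.78499839 0.03277411 0.        ] purple [ 0.77324431 -0.2310466   0.        ]
```

```bash
cat >> h.py <<'E'
def need(p,M):
    "shift and turn in move units from measured pose to (p, matrix M), half turn about tool x allowed"
    s=env.get_state(); Rc=R.from_rotvec(s['tool_rot']); 
    for k in (0,1):
        D=R.from_matrix(M)*R.from_euler('x',np.pi*k)*Rc.inv()
        print('d',((np.array(p)-s['ee_pos'])/.05).round(2),'r',(np.degrees(D.as_rotvec())/6).round(2))
def tool(yaw,tilt=0):
    "box x axis at yaw; jaws along box y; fingers down, tilted +tilt about box y"
    return (R.from_euler('z',yaw)*R.from_euler('y',tilt)*R.from_matrix(np.array([[0,0,1],[0,1,0],[-1,0,0]]))).as_matrix()
E
python3 - <<'E'
from h import *
im=cv2.imread('pics/top0.png')[140:340,230:490];cv2.imwrite('pics/crop.png',cv2.resize(im,None,fx=3,fy=3,interpolation=cv2.INTER_CUBIC))
s=env.get_state();print(s['time']);M=R.from_rotvec(s['tool_rot']).as_matrix();print(M.round(2))
K,d,o,A=cal('wrist');print('cam in tool',M.T@(o-s['ee_pos']),(M.T@A).round(2),K[0,0])
need([.52,.178,.30],tool(0));need([.44,-.175,.2],tool(-.12))
E
```

```text
1.2
[[ 0.    0.31  0.95]
 [-0.    0.95 -0.31]
 [-1.   -0.    0.  ]]
cam in tool [-1.45992254e-01 -2.61773084e-05 -7.84530418e-02] [[ 0.    0.28 -0.96]
 [ 1.   -0.   -0.  ]
 [-0.   -0.96 -0.28]] 280.20004119206095
d [  5.88 -10.22   1.25] r [0.   0.   3.03]
d [  5.88 -10.22   1.25] r [  0.    -0.   -26.97]
d [  4.28 -17.28  -0.75] r [0.   0.   1.88]
d [  4.28 -17.28  -0.75] r [  0.    -0.   -28.12]
```

View pics/crop.png

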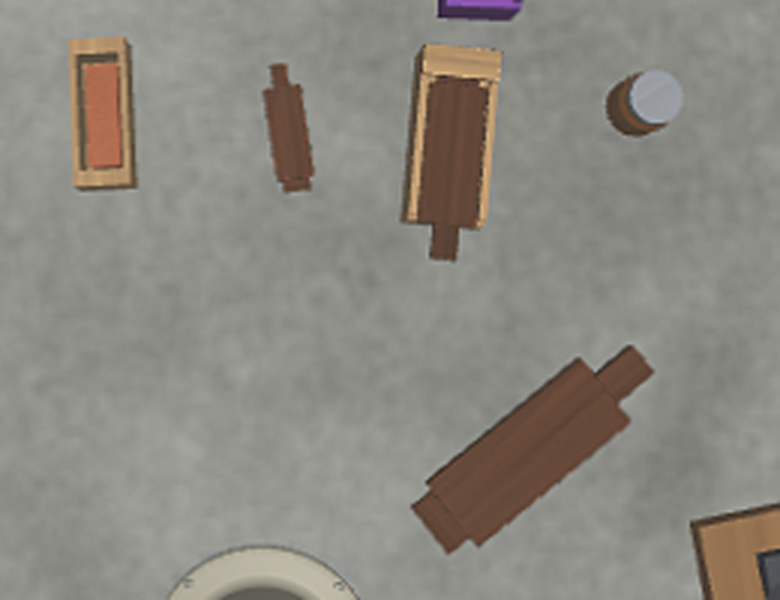

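Call:
step_arm(moves="0.65 -1 0.15 0 0 0.38 -1;0.65 -1 0.15 0 0 0.38 -1;0.65 -1 0.15 0 0 0.38 -1;0.65 -1 0.15 0 0 0.38 -1;0.65 -1 0.15 0 0 0.38 -1;0.65 -1 0.15 0 0 0.38 -1;0.65 -1 0.15 0 0 0.38 -1;0.65 -1 0.15 0 0 0.38 -1")

```text
time: 2.2
ee_pos: [0.4868, 0.2872, 0.298]
tool_rot: [-0.002, 1.57, 0.003]
wrist_force: [0.6, -0.6, -0.1]
grip_width: 0.998
```

```bash
cat >> h.py <<'E'
def look(n,fn,things):
    C=cal(n); im=env.camera(n); cv2.imwrite('pics/'+fn,im)
    np.savez('pics/'+fn+'.npz',K=C[0],d=C[1],o=C[2],A=C[3])
    for t in things: print(t,[(round(r['p'],2),np.round(r['location'],1).tolist()) for r in env.pinpoint(n,t)][:3])
    return C,im
def ld(fn):
    f=np.load('pics/'+fn+'.npz');return f['K'],f['d'],f['o'],f['A']
E
python3 - <<'E'
from h import *
look('wrist','w1.png',['open_rim'])
E
```

```text
open_rim [(0.95, [240.8, 230.0])]
```

Call:
step_arm(moves="-0.05 -1 0 0 0 0 -1;-0.05 -1 0 0 0 0 -1;-0.05 -1 0 0 0 0 -1;-0.05 -1 0 0 0 0 -1;-0.05 -1 0 0 0 0 -1;-0.05 -1 0 0 0 0 -1;0 -1 0 0 0 0 -1;0 -1 0 0 0 0 -1")

```text
time: 3.3
ee_pos: [0.4709, -0.1122, 0.2977]
tool_rot: [-0.001, 1.57, 0.002]
wrist_force: [0.9, 0.9, -0.6]
grip_width: 0.998
```

Run:
```python
from h import *
s=env.get_state();print(s['time'],s['ee_pos'],s['tool_rot'],np.abs(s['qd']).max())
look('wrist','w2.png',['open_rim','lid_lip','lid_tongue','keeper','kept_rim','lid'])
a,b=cv2.imread('pics/w1.png'),cv2.imread('pics/w2.png')
cv2.imwrite('pics/w12.png',cv2.resize(np.vstack([a,b]),(480,600)))
cv2.imwrite('pics/w12b.png',np.vstack([a[:,:],b])[:600])
```

```text
3.3 [ 0.47088527 -0.11221973  0.29772585] [-1.40126176e-03  1.56984356e+00  1.53748693e-03] 0.9179078765587522
open_rim [(0.33, [264.1, 220.4])]
lid_lip [(0.76, [266.4, 153.6]), (0.71, [116.3, 50.3]), (0.57, [371.7, 256.3])]
lid_tongue [(0.95, [258.2, 272.7]), (0.68, [367.1, 186.7])]
keeper [(0.93, [259.4, 266.4]), (0.69, [247.7, 388.0])]
kept_rim [(0.6, [244.0, 347.3])]
lid [(0.71, [367.4, 216.5]), (0.62, [261.0, 221.0])]
```

View pics/w12.png

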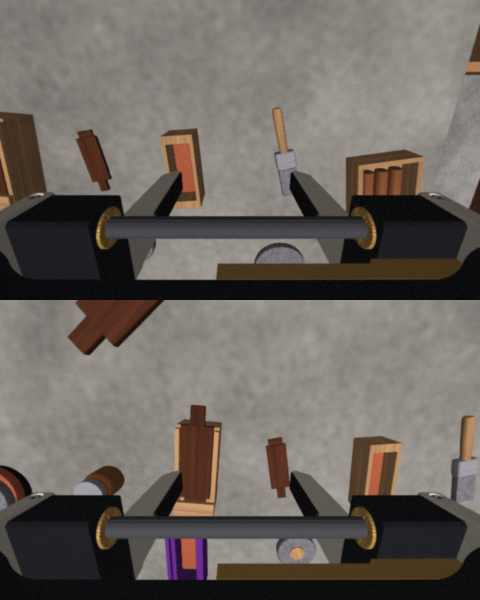

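Run:
```python
from h import *
T=cal('top');S=cal('side');W1=ld('w1.png');W2=ld('w2.png')
for n,a,b,c,z in(('lip',(376,221.2),(295.3,274.7),(266.4,153.6),.066),('tongue',(382.9,161.3),(383.1,264.3),(258.2,272.7),.063),('keeper',(383.1,169.1),(373.9,262.3),(259.4,266.4),.072),('lid',(378.5,189.5),(343.8,268.9),(261,221),.06)):
    print(n,tri([ray(T,a),ray(S,b),ray(W2,c)]).round(4),atz(T,a,z).round(4),atz(S,b,z).round(4),atz(W2,c,z).round(4))
a,b,c=(263.6,177.6),(308.7,156),(240.8,230)
print('open',tri([ray(T,a),ray(S,b),ray(W1,c)]),tri([ray(T,a),ray(W1,c)]),atz(T,a,.06),atz(S,b,.06),atz(W1,c,.06))
for f,(y0,y1,x0,x1) in(('w1',(150,290,200,290)),('w2',(120,320,210,320))):
    im=cv2.imread(f'pics/{f}.png')[y0:y1,x0:x1];cv2.imwrite(f'pics/{f}c.png',cv2.resize(im,(400,600) if f=='w1' else (330,600),interpolation=cv2.INTER_CUBIC))
cv2.imwrite('pics/c12.png',np.hstack([cv2.imread('pics/w1c.png'),cv2.imread('pics/w2c.png')]))
```

```text
lip [ 0.4409 -0.1758  0.0632] [ 0.4411 -0.1738  0.066 ] [ 0.4373 -0.1778  0.066 ] [ 0.4434 -0.177   0.066 ]
tongue [ 0.6336 -0.1989  0.0553] [ 0.6294 -0.196   0.063 ] [ 0.6355 -0.2027  0.063 ] [ 0.6268 -0.1985  0.063 ]
keeper [ 0.6095 -0.1956  0.0712] [ 0.6031 -0.195   0.072 ] [ 0.6143 -0.1973  0.072 ] [ 0.6105 -0.1941  0.072 ]
lid [ 0.5437 -0.1871  0.0582] [ 0.5404 -0.1824  0.06  ] [ 0.5468 -0.1886  0.06  ] [ 0.5427 -0.1904  0.06  ]
open [0.56982586 0.17899376 0.06497068] [0.57307574 0.17829976 0.05966662] [0.57284512 0.17812719 0.06      ] [0.5677493  0.18435385 0.06      ] [0.57312738 0.17849957 0.06      ]
```

View pics/c12.png

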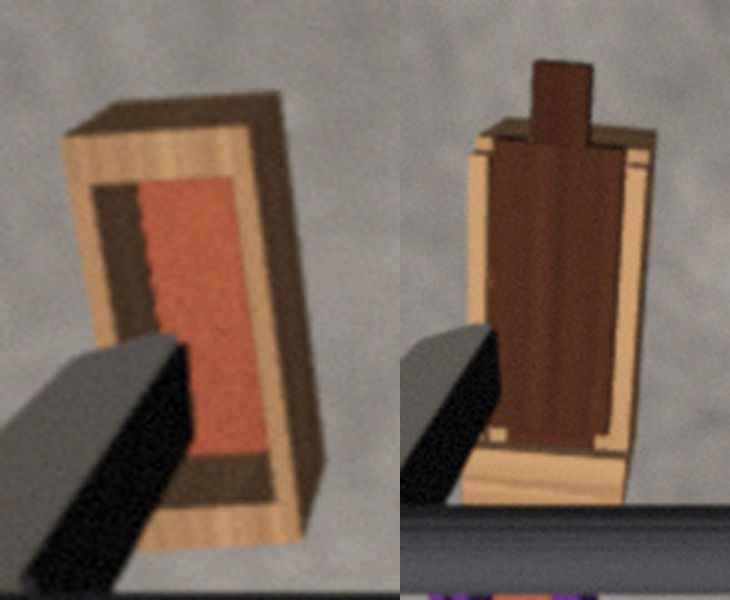

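Run:
```python
from h import *
W1=ld('w1.png');W2=ld('w2.png')
P1=[atz(W1,(200+x/4.444,150+y/4.286),.06)[:2] for x,y in((65,135),(248,125),(302,540))]
print(np.round(P1,4),'w',np.linalg.norm(P1[1]-P1[0]),'l',np.linalg.norm(P1[2]-P1[1]),'yawL',np.arctan2(*(P1[2]-P1[1])[::-1]),'c',(P1[0]+P1[2])/2)
P2=[atz(W2,(210+(x-400)/3,120+y/3),.072)[:2] for x,y in((534,60),(592,65),(490,140),(625,150),(607,440),(474,155),(632,455),(657,132))]
for p in np.round(P2,4):print(p)
d=P2[4]-P2[3];print('yaw lid',np.arctan2(d[1],d[0]),'lip mid',(P2[0]+P2[1])/2, 'mid near',(P2[2]+P2[3])/2)
d=P2[6]-P2[7];print('yaw cheek',np.arctan2(d[1],d[0]))
```

```text
[[0.4996 0.1469]
 [0.496  0.205 ]
 [0.6504 0.2153]] w 0.05821921163055082 l 0.15477198169789605 yawL 0.06686993970688673 c [0.57499601 0.18111271]
[ 0.4249 -0.1905]
[ 0.427  -0.1653]
[ 0.4602 -0.2121]
[ 0.4645 -0.1519]
[ 0.6109 -0.1649]
[ 0.467  -0.2198]
[ 0.6193 -0.1526]
[ 0.4564 -0.1374]
yaw lid -0.08817982205641427 lip mid [ 0.42595632 -0.17787289] mid near [ 0.46234407 -0.18203812]
yaw cheek -0.09295870271538538
```

Call:
step_arm(moves="-0.14 -0.4 -0.7 0 0 -0.22 -1;-0.14 -0.4 -0.8 0 0 -0.22 -1;-0.14 -0.3 -0.8 0 0 -0.22 -1;-0.14 -0.24 -0.8 0 0 -0.2 -1;0 0 -0.8 0 0 0 -1;0 0 -0.7 0 0 0 -1;0 0 0 0 0 0 -1;0 0 0 0 0 0 -1")

```text
time: 4.65
ee_pos: [0.4434, -0.1775, 0.0682]
tool_rot: [0.069, 1.569, -0.069]
wrist_force: [0.3, 0.0, 0.3]
grip_width: 0.998
```

Run:
```python
from h import *
need([.443,-.179,.066],tool(-.09)); C,im=look('wrist','w3.png',['lid_lip'])
print(proj(C,[[.443,-.179,.066]]))
s=env.get_state();p=s['ee_pos'];print(s['time'],p)
```

```text
d [-0.01 -0.03 -0.04] r [-0.    0.   -0.03]
d [-0.01 -0.03 -0.04] r [-1.000e-02 -0.000e+00  2.997e+01]
lid_lip [(0.55, [308.7, 252.4])]
[[311.89732295 253.42555211]]
4.75 [ 0.44369167 -0.17790056  0.06880878]
```

View pics/w3.png

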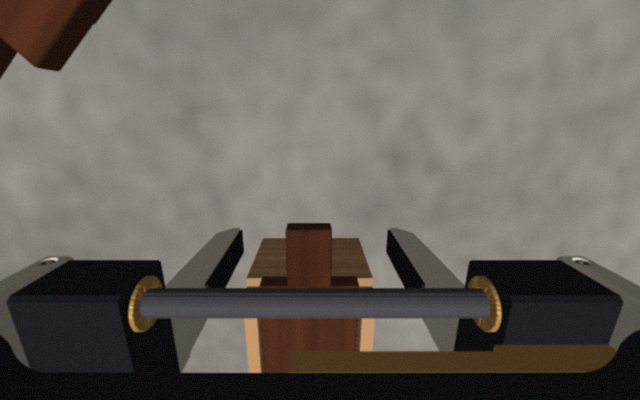

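Call:
step_arm(moves="0 -0.05 -0.04 0 0 0 -1;0 0 0 0 0 0 0.3;0 0 0 0 0 0 1;0 0 0 0 0 0 1;0 0 0 0 0 0 1;0 0 0 0 0 0 1;0 0 0 0 0 0 1;0 0 0 0 0 0 1", force=30)

```text
time: 5.75
ee_pos: [0.4429, -0.1806, 0.0654]
tool_rot: [0.07, 1.57, -0.07]
wrist_force: [0.1, 1.6, 0.0]
grip_width: 0.295
```

Call:
step_arm(moves="0.002 0 0.125 0.029 0.321 0 1;0.006 0 0.125 0.029 0.321 0 1;0.01 -0.001 0.124 0.029 0.321 0 1;0.015 -0.001 0.124 0.029 0.321 0 1;0.019 -0.002 0.123 0.029 0.321 0 1;0.023 -0.002 0.122 0.029 0.321 0 1;0.027 -0.002 0.121 0.029 0.321 0 1;0.031 -0.003 0.12 0.029 0.321 0 1")

```text
time: 6.75
ee_pos: [0.4497, -0.1811, 0.1147]
tool_rot: [0.082, 1.84, -0.062]
wrist_force: [0.5, -0.8, -1.5]
grip_width: 0.278
```

Run:
```python
from h import *
s=env.get_state();print(s['time'],s['ee_pos'],s['wrist_force'],s['moment'],s['grip_width'],R.from_rotvec(s['tool_rot']).as_matrix()[:,0])
im=env.camera('side')[220:320,270:410];cv2.imwrite('pics/s4.png',cv2.resize(im,(784,560),interpolation=cv2.INTER_CUBIC))
```

```text
6.75 [ 0.44966981 -0.1811146   0.11473941] [ 0.53199035 -0.76014704 -1.45009834] [-0.05501545 -0.42279385  0.01815418] 0.27752173448607026 [-0.26645434  0.02398069 -0.96354917]
```

View pics/s4.png

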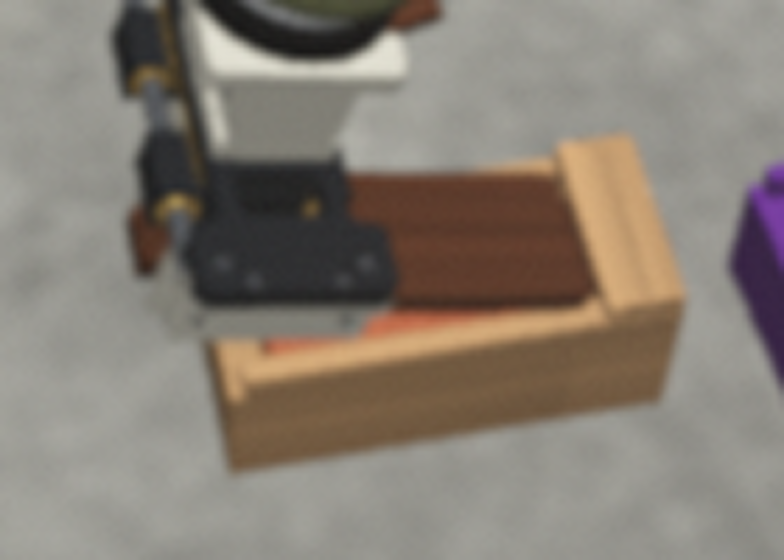

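Call:
step_arm(moves="-0.149 0.013 0 0 0 0 1;-0.149 0.013 0 0 0 0 1;-0.149 0.013 0 0 0 0 1;-0.149 0.013 0 0 0 0 1;-0.149 0.013 0 0 0 0 1;-0.149 0.013 0 0 0 0 1;0 0 0 0 0 0 1;0 0 0 0 0 0 1")

```text
time: 7.8
ee_pos: [0.4051, -0.1773, 0.1146]
tool_rot: [0.082, 1.839, -0.062]
wrist_force: [0.1, 0.3, -2.3]
grip_width: 0.276
```

Call:
step_arm(moves="-0.014 0.001 -0.054 -0.01 -0.111 0 1;-0.014 0.001 -0.054 -0.01 -0.111 0 1;-0.014 0.001 -0.054 -0.01 -0.111 0 1;-0.014 0.001 -0.054 -0.01 -0.111 0 1;-0.014 0.001 -0.054 -0.01 -0.111 0 1;-0.014 0.001 -0.054 -0.01 -0.111 0 1;0 0 0 0 0 0 1;0 0 0 0 0 0 1")

```text
time: 8.8
ee_pos: [0.4006, -0.1769, 0.0985]
tool_rot: [0.079, 1.77, -0.064]
wrist_force: [-0.4, 0.3, -0.7]
grip_width: 0.276
```

Run:
```python
from h import *
s=env.get_state();print(s['time'],s['ee_pos'],s['wrist_force'],s['moment'],s['grip_width'],R.from_rotvec(s['tool_rot']).as_matrix()[:,0])
im=env.camera('side')[220:320,250:390];cv2.imwrite('pics/s5.png',cv2.resize(im,(784,560),interpolation=cv2.INTER_CUBIC))
```

```text
8.8 [ 0.40057722 -0.17693768  0.0984765 ] [-0.38409765  0.25714464 -0.71478601] [ 0.04505107 -0.02471613 -0.06347178] 0.276246517093925 [-0.1979936   0.0179555  -0.98003884]
```

View pics/s5.png

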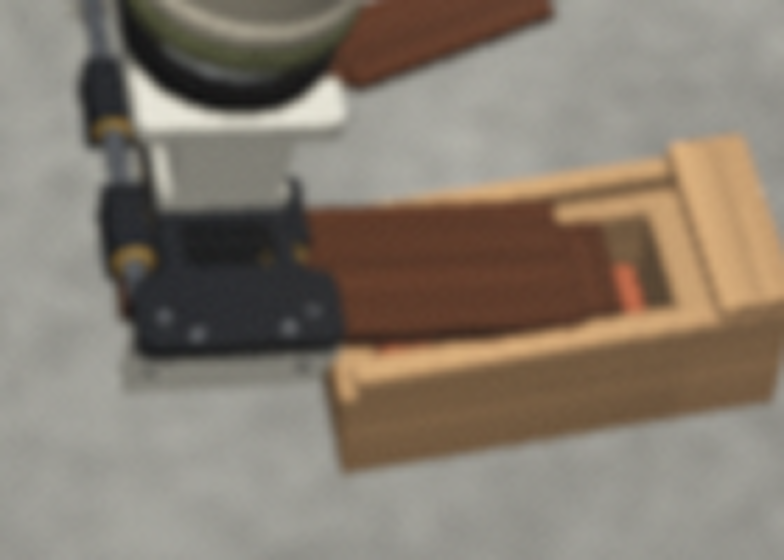

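Call:
step_arm(moves="0 0 -0.01 0 0 0 1;0 0 0 0 0 0 0.2;0 0 0 0 0 0 -0.3;0 0 0 0 0 0 -1;0 0 0 0 0 0 -1;0 0 0 0 0 0 -1;0.06 -0.005 0.3 0 0 0 -1;0.1 -0.01 0.5 0 0 0 -1")

```text
time: 9.85
ee_pos: [0.4081, -0.1776, 0.1379]
tool_rot: [0.079, 1.771, -0.064]
wrist_force: [0.2, 0.3, 0.3]
grip_width: 0.971
```

Call:
step_arm(moves="0.1 -0.01 0.5 0 0 0 -1;0.1 -0.01 0.5 0 0 0 -1;0.1 -0.01 0.5 0 0 0 -1;0 0 0.4 0 0 0 -1;0 0 0 0 0 0 -1;0 0 0 0 0 0 -1;0 0 0 0 0 0 -1;0 0 0 0 0 0 -1")

```text
time: 10.85
ee_pos: [0.4234, -0.1791, 0.2323]
tool_rot: [0.079, 1.771, -0.064]
wrist_force: [-0.7, -0.1, -0.0]
grip_width: 1.0
```

Run:
```python
from h import *
s=env.get_state();print(s['time'],s['ee_pos'],s['wrist_force'],s['grip_width'])
look('wrist','w5.png',['lid','lid_lip','lid_tongue'])
look('side','s6.png',['lid','lid_lip','lid_tongue'])
look('top','t6.png',['lid','lid_lip','lid_tongue'])
a=cv2.imread('pics/w5.png');b=cv2.imread('pics/s6.png')[220:320,250:410]
cv2.imwrite('pics/v6.png',np.vstack([cv2.resize(a[60:360,170:470],(480,300)) if 0 else a[80:300,120:600],cv2.resize(b,(480,300))]))
```

```text
10.85 [ 0.42335621 -0.17909637  0.23234439] [-0.70900973 -0.12450599 -0.04137819] 1.0004082933810645
lid [(0.96, [320.1, 276.0]), (0.69, [233.0, 56.7]), (0.44, [316.9, 196.9])]
lid_lip [(0.75, [317.4, 196.2]), (0.65, [152.6, 134.0])]
lid_tongue [(0.95, [314.9, 337.1]), (0.47, [425.9, 253.0])]
lid [(0.94, [325.5, 222.1]), (0.84, [205.1, 347.3]), (0.61, [340.7, 285.3])]
lid_lip [(0.98, [277.3, 269.2]), (0.97, [352.0, 215.0]), (0.77, [255.4, 387.6])]
lid_tongue [(0.87, [161.9, 313.9]), (0.61, [358.5, 270.7])]
lid [(0.71, [325.0, 185.3]), (0.64, [374.8, 204.7])]
lid_lip [(0.96, [379.3, 232.6]), (0.68, [322.0, 162.5])]
lid_tongue [(0.8, [382.7, 176.3]), (0.8, [332.3, 204.0]), (0.51, [258.1, 177.2])]
```

View pics/v6.png

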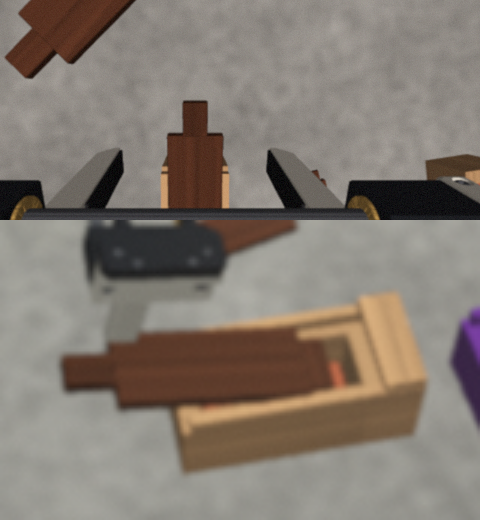

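Run:
```python
from h import *
T=ld('t6.png');S=ld('s6.png');W=ld('w5.png')
for n,a,b,c in(('lip',(379.3,232.6),(277.3,269.2),(317.4,196.2)),('tongue',(382.7,176.3),(358.5,270.7),(314.9,337.1))):
    r=[ray(T,a),ray(S,b),ray(W,c)];print(n,tri(r).round(4),tri(r[:2]).round(4),tri(r[1:]).round(4))
yaw=-.09;th=.2
X=np.array([np.cos(yaw),np.sin(yaw),0]);Z=np.array([0,0,1]);Y=np.cross(Z,X);O0=np.array([.5415,-.1885,.06])
O=O0-.045*X+.013*Z; Lx=X*np.cos(th)-Z*np.sin(th);Lz=X*np.sin(th)+Z*np.cos(th)
print('pred lip',O-.098*Lx+.006*Lz,'tongue',O+.086*Lx+.003*Lz)
for u in(-.03,-.022):
    G=O+u*Lx+.020*Lz;print('grasp',u,G,'box x',(G-O0)@X);need(G,tool(yaw,th))
# plate corners predicted vs picture
print(proj(W,[O-.116*Lx+y*Y+.012*Lz for y in(-.013,.013)]+[O-.08*Lx+y*Y+.012*Lz for y in(-.03,.03)]))
```

```text
lip [ 0.4017 -0.1762  0.1024] [ 0.4023 -0.1778  0.1041] [ 0.3999 -0.174   0.0988]
tongue [ 0.5824 -0.1953  0.0504] [ 0.5817 -0.1968  0.0507] [ 0.5826 -0.1937  0.0483]
pred lip [ 0.40221152 -0.17593008  0.09834999] tongue [ 0.58122032 -0.19208451  0.05885464]
grasp -0.03 [ 0.47135643 -0.18216998  0.09856141] box x -0.070428610719336
d [ 0.95 -0.06 -2.69] r [-0.    0.   -0.01]
d [ 0.95 -0.06 -2.69] r [ 5.93 -0.54 29.39]
grasp -0.022 [ 0.47916523 -0.18287467  0.09697206] box x -0.06258807809660608
d [ 1.11 -0.07 -2.72] r [-0.    0.   -0.01]
d [ 1.11 -0.07 -2.72] r [ 5.93 -0.54 29.39]
[[302.95595154 182.48554377]
 [328.69572602 182.53972949]
 [287.02958426 215.96892816]
 [344.38225081 216.08590188]]
```

Call:
step_arm(moves="0.4 -0.03 -0.1 0 0 0 -1;0.4 -0.03 -0.3 0 0 0 -1;0.39 -0.03 -0.5 0 0 0 -1;0 0 -0.6 0 0 0 -1;0 0 -0.6 0 0 0 -1;0 0 -0.4 0 0 0 -1;0 0 -0.23 0 0 0 -1;0 0 0 0 0 0 -1")

```text
time: 12.45
ee_pos: [0.4834, -0.1836, 0.0956]
tool_rot: [0.079, 1.771, -0.063]
wrist_force: [0.2, -0.4, -0.9]
grip_width: 1.001
```

Call:
step_arm(moves="0 0 0 0 0 0 -0.3;0 0 0 0 0 0 0.1;0 0 0 0 0 0 1;0 0 0 0 0 0 1;0 0 0 0 0 0 1;0 0 0 0 0 0 1;0 0 0 0 0 0 1;0 0 0 0 0 0 1", force=45)

```text
time: 13.45
ee_pos: [0.4833, -0.1837, 0.0967]
tool_rot: [0.079, 1.769, -0.064]
wrist_force: [-0.2, 1.1, 6.0]
grip_width: 0.64
```

Run:
```python
from h import *
s=env.get_state();print(s['time'],s['ee_pos'],s['wrist_force'],s['moment'],s['grip_width'],R.from_rotvec(s['tool_rot']).as_matrix()[:,0])
```

```text
13.45 [ 0.48329831 -0.183698    0.09668837] [-0.15943535  1.10715594  5.9839051 ] [ 0.13612341  0.05184945 -0.03214076] 0.6395511939361186 [-0.19743215  0.01783187 -0.98015436]
```

Call:
step_arm(moves="0 0 0.06 0 0 0 1;0 0 0.1 0 0 0 1;0 0 0.2 0 0 0 1;0 0 0.3 0 0 0 1;0 0 0.4 0 0 0 1;0 0 0.4 -0.02 -0.3 0 1;0 0 0.4 -0.03 -0.4 0 1;0 0 0.2 -0.03 -0.4 0 1")

```text
time: 14.45
ee_pos: [0.4834, -0.1838, 0.2011]
tool_rot: [0.074, 1.65, -0.066]
wrist_force: [-0.5, -0.4, -2.7]
grip_width: 0.637
```

Run:
```python
from h import *
s=env.get_state();print(s['time'],s['ee_pos'],s['wrist_force'],s['moment'],s['grip_width'])
yaw=.065;need(np.array([.5735,.1795,.20])+R.from_euler('z',yaw).apply([-.018,0,0]),tool(yaw))
im=env.camera('side')[150:320,250:410];cv2.imwrite('pics/s7.png',cv2.resize(im,(560,595),interpolation=cv2.INTER_CUBIC))
```

```text
14.45 [ 0.48343007 -0.18379623  0.2011086 ] [-0.53672023 -0.38313675 -2.67449803] [ 0.01861087 -0.11540785  0.03552596] 0.6369846553427847
d [ 1.44  7.24 -0.02] r [-0.03 -0.77  1.46]
d [ 1.44  7.24 -0.02] r [ -1.16   0.04 -28.51]
```

View pics/s7.png

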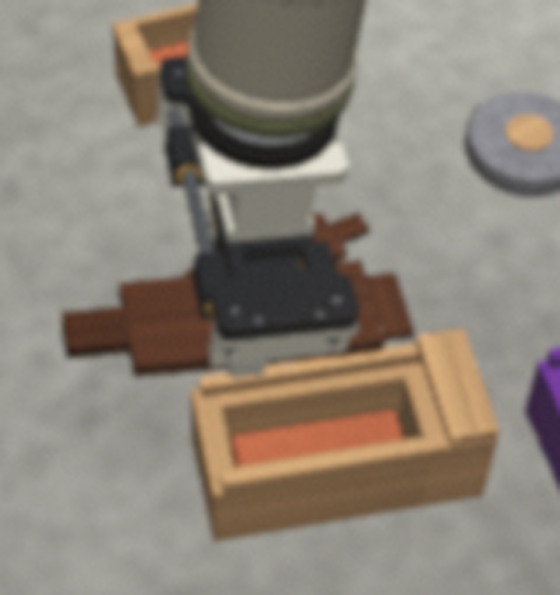

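Call:
step_arm(moves="0.12 0.6 0 0 -0.1 0.18 1;0.18 0.9 0 0 -0.1 0.18 1;0.2 1 0 0 -0.1 0.18 1;0.2 1 0 0 -0.1 0.18 1;0.2 1 0 0 -0.1 0.18 1;0.2 1 0 0 -0.1 0.18 1;0.2 1 0 0 -0.1 0.18 1;0.14 0.74 0 0 -0.07 0.18 1")

```text
time: 15.5
ee_pos: [0.5549, 0.1808, 0.1991]
tool_rot: [-0.048, 1.575, 0.054]
wrist_force: [0.6, 0.7, -2.9]
grip_width: 0.64
```

Call:
step_arm(moves="0 0 -0.1 0 0 0 1;0 0 -0.1 0 0 0 1;0 0 -0.1 0 0 0 1;0 0 -0.1 0 0 0 1;0 0 -0.1 0 0 0 1;0 0 -0.1 0 0 0 1;0 0 0 0 0 0 1;0 0 0 0 0 0 1")

```text
time: 16.5
ee_pos: [0.5552, 0.1783, 0.1695]
tool_rot: [-0.047, 1.574, 0.052]
wrist_force: [0.3, 0.4, -2.4]
grip_width: 0.637
```

Run:
```python
from h import *
s=env.get_state();print(s['time'],s['ee_pos'],s['tool_rot'],s['wrist_force'],s['moment'],s['grip_width'])
W,_=look('wrist','w8.png',['lid','lid_lip','lid_tongue','open_rim'])
S,_=look('side','s8.png',['lid','lid_lip','lid_tongue','open_rim'])
T,_=look('top','t8.png',['lid','lid_lip','lid_tongue','open_rim'])
a=cv2.imread('pics/w8.png')[60:360,170:470];b=cv2.imread('pics/s8.png')[90:210,260:380]
cv2.imwrite('pics/v8.png',np.hstack([cv2.resize(a,(400,400)),cv2.resize(b,(400,400))]))
M=R.from_rotvec(s['tool_rot']).as_matrix();X=M[:,2];Y=M[:,1];Z=-M[:,0];O=s['ee_pos']+.018*X-.02*Z
print('pred O',O)
print(proj(W,[O+x*X+y*Y+.012*Z for x,y in((-.116,-.013),(-.116,.013),(-.08,-.03),(-.08,.03))]).round(1))
yw=.065
print('box near',proj(W,[np.array([.5735,.1795,.06])+R.from_euler('z',yw).apply(v) for v in([-.078,-.03,0],[-.078,.03,0])]).round(1))
for n,C in(('side',S),('top',T)):
    print(n,'lip',proj(C,O-.098*X+.006*Z),'tongue',proj(C,O+.086*X+.003*Z))
```

```text
16.5 [0.55518204 0.17832605 0.16949939] [-0.04672936  1.57413568  0.05192831] [ 0.30864493  0.44492841 -2.39080153] [ 0.00987971  0.02620337 -0.00390346] 0.6372330889734145
lid [(0.9, [134.3, 178.9]), (0.78, [313.7, 266.9])]
lid_lip [(0.74, [149.2, 236.8]), (0.65, [315.7, 108.8])]
lid_tongue [(0.65, [115.9, 126.0])]
open_rim [(0.51, [314.8, 109.1])]
lid [(0.92, [203.7, 348.2]), (0.77, [314.6, 131.4]), (0.75, [327.7, 226.1])]
lid_lip [(0.84, [352.9, 215.7]), (0.79, [256.2, 387.1]), (0.71, [275.2, 136.8])]
lid_tongue [(0.96, [163.4, 316.2]), (0.92, [344.3, 130.1]), (0.62, [306.3, 235.1])]
open_rim [(0.81, [310.7, 157.2])]
lid [(0.91, [322.6, 184.3]), (0.56, [405.0, 291.6])]
lid_lip [(0.72, [437.1, 266.3]), (0.65, [258.1, 203.6])]
lid_tongue [(0.94, [373.0, 317.3]), (0.63, [332.7, 202.5]), (0.6, [256.3, 141.2])]
open_rim [(0.59, [259.3, 175.5])]
pred O [0.57306635 0.17951905 0.14943131]
[[289.   74.3]
 [340.2  74.3]
 [259.4 145.9]
 [369.7 145.9]]
box near [[280.4 136.8]
 [347.4 136.7]]
side lip [[274.90139592 138.32318312]] tongue [[341.84972225 124.2998314 ]]
top lip [[259.59293637 206.44569345]] tongue [[257.75998062 143.99455756]]
```

View pics/v8.png

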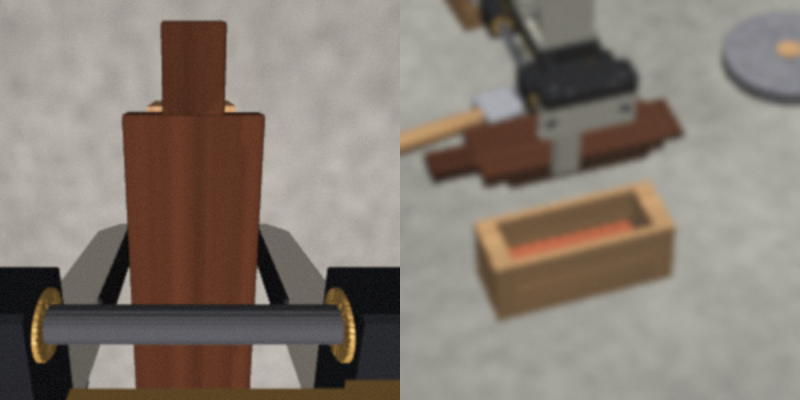

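Run:
```python
from h import *
from scipy.optimize import least_squares
W,S,T=ld('w8.png'),ld('s8.png'),ld('t8.png');s=env.get_state()
M=R.from_rotvec(s['tool_rot']).as_matrix();X=M[:,2];Y=M[:,1];Z=-M[:,0];O=s['ee_pos']+.018*X-.02*Z
B=np.c_[X,Y,Z]
L=np.array([[-.116,-.013,.012],[-.116,.013,.012],[-.08,-.03,.012],[-.08,.03,.012]]);w=np.array([[290.8,75.8],[340.3,75.8],[262.3,144.8],[368.8,144.8]])
Q=np.array([[-.098,0,.006],[.086,0,.003]]);sd=np.array([[275.2,136.8],[344.3,130.1]]);tp=np.array([[258.1,203.6],[256.3,141.2]])
def res(v,full=False):
    D=B@R.from_rotvec(v[3:]).as_matrix();P=lambda q:O+B@v[:3]+q@D.T
    r=np.r_[(proj(W,P(L))-w).ravel()/1.,(proj(S,P(Q))-sd).ravel()/2.5,(proj(T,P(Q))-tp).ravel()/2.5,(v[:3]/.004),v[3:]/np.array([.02,.06,.02])]
    return r
f=least_squares(res,np.zeros(6));print('lid-frame d(mm)',f.x[:3]*1e3,'rot',f.x[3:]);print(f.fun.round(1))
print('O',O+B@f.x[:3])
# side view: edge pixels of lid's near lower plate & box
im=cv2.imread('pics/s8.png')[100:200,260:370];cv2.imwrite('pics/s8c.png',cv2.resize(im,(770,700)[:2] if 0 else (660,600),interpolation=cv2.INTER_CUBIC))
c=[np.array([.5735,.1795,.06])+R.from_euler('z',.065).apply([x,y,0]) for x in(-.078,.078) for y in(-.03,.03)]
print('rim corners side',((proj(S,c)-[260,100])*6).round()); print('lid plate low corners',((proj(S,[O+B@np.array(v) for v in([-.08,-.03,0],[.066,-.03,0],[.086,-.022,0],[-.116,-.013,0])])-[260,100])*6).round())
```

```text
lid-frame d(mm) [ 0.13701276  0.44421256 -4.64982096] rot [ 4.97136331e-05 -2.35504315e-03 -1.19480965e-03]
[ 0.1 -0.1  0.1 -0.  -0.3  0.1  0.1  0.3 -0.1  1.1 -1.  -1.8  0.6  1.2
  0.6  1.3  0.   0.1 -1.2  0.  -0.  -0.1]
O [0.57309023 0.17996349 0.14469898]
rim corners side [[164. 425.]
 [125. 336.]
 [489. 345.]
 [442. 261.]]
lid plate low corners [[151. 277.]
 [473. 204.]
 [509. 182.]
 [ 58. 269.]]
```

View pics/s8c.png

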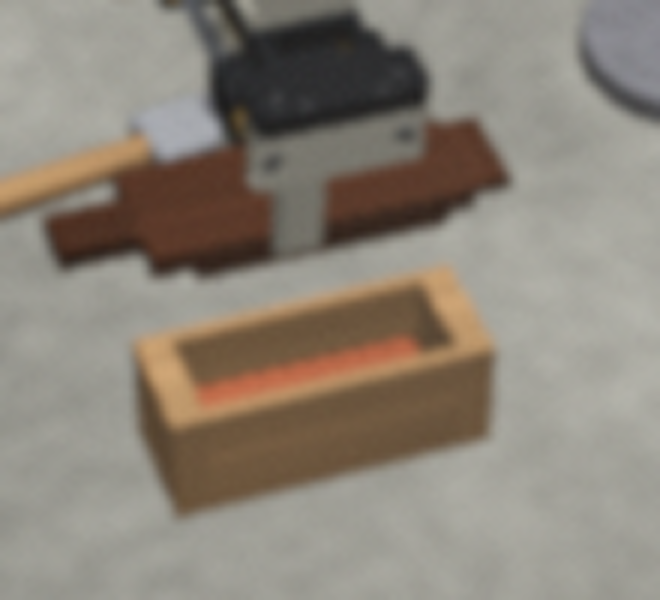

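```bash
cat > fit.py <<'E'
from h import *
from scipy.optimize import minimize
def ring(C,x,y,yaw,z=.06,sc=4,roi=None):
    c=np.array([x,y,z]);r=R.from_euler('z',yaw)
    m=np.zeros((400,640),np.uint8); x0,y0,x1,y1=roi
    m=np.zeros(((y1-y0)*sc,(x1-x0)*sc),np.uint8)
    for (a,b),v in(((.078,.03),255),((.0615,.023),0)):
        P=np.array([c+r.apply([i*a,j*b,0]) for i,j in((-1,-1),(-1,1),(1,1),(1,-1))])
        q=((proj(C,P)-[x0-.5,y0-.5])*sc*16).round().astype(int)
        cv2.fillPoly(m,[q],v,shift=4)
    return cv2.resize(m,(x1-x0,y1-y0),interpolation=cv2.INTER_AREA)/255.
E
python3 - <<'E'
from fit import *
for f,C,roi,pt in(('w1.png',ld('w1.png'),(200,165,290,285),(235,185)),('top0.png',cal('top'),(245,145,282,210),(263,156))):
    im=cv2.imread('pics/'+f).astype(float);col=im[pt[1]-1:pt[1]+2,pt[0]-1:pt[0]+2].mean((0,1))
    x0,y0,x1,y1=roi;sub=im[y0:y1,x0:x1]
    # likeness: 1 for rim colour; soft
    obs=np.clip(1.5-np.linalg.norm(sub-col,axis=2)/45,0,1)
    def cost(v): 
        m=ring(C,*v,roi=roi); W=np.ones_like(m)
        if f[0]=='w': W[165-165+55:, :45]=0   # finger
        return (W*(m-obs)**2).sum()
    best=min((minimize(cost,[.5745+dx,.1795+dy,.065],method='Nelder-Mead',options=dict(initial_simplex=np.array([.5745+dx,.1795+dy,.065])+np.array([[0,0,0],[.004,0,0],[0,.004,0],[0,0,.03]]))) for dx in(-.002,.002) for dy in(-.002,.002)),key=lambda r:r.fun)
    print(f,col.round(),best.x.round(4),best.fun,obs.sum())
im=cv2.imread('pics/w8.png')
for c in(284,287,343,346): print(c,[tuple(int(k) for k in im[r,c]) for r in range(128,150,1)][::2])
E
```

```text
w1.png [ 99. 141. 185.] [0.5756 0.1787 0.0684] 394.95890487941443 2696.691111034772
top0.png [107. 146. 178.] [0.5771 0.1828 0.0683] 351.4470307033296 1132.8575334450654
284 [(158, 165, 170), (160, 166, 171), (158, 162, 168), (157, 163, 168), (131, 138, 151), (55, 75, 99), (101, 144, 190), (104, 149, 196), (43, 58, 83), (23, 37, 72), (39, 55, 97)]
287 [(157, 165, 169), (162, 168, 172), (163, 170, 174), (157, 166, 172), (63, 81, 100), (54, 75, 102), (116, 160, 208), (118, 166, 213), (42, 59, 89), (29, 45, 79), (38, 59, 98)]
343 [(159, 166, 172), (166, 173, 177), (167, 172, 177), (168, 175, 182), (153, 160, 167), (66, 88, 111), (112, 158, 206), (119, 167, 213), (54, 75, 106), (25, 41, 74), (35, 52, 91)]
346 [(158, 165, 171), (162, 169, 175), (161, 170, 176), (163, 171, 175), (166, 172, 180), (158, 168, 176), (136, 167, 198), (141, 174, 207), (57, 72, 96), (26, 38, 73), (36, 52, 92)]
```

Call:
step_arm(moves="0.05 -0.02 -0.1 0 0 0.05 1;0 0 -0.2 0 0 0 1;0 0 -0.2 0 0 0 1;0 0 -0.2 0 0 0 1;0 0 -0.2 0 0 0 1;0 0 -0.2 0 0 0 1;0 0 -0.1 0 0 0 1;0 0 0 0 0 0 1")

```text
time: 18.25
ee_pos: [0.5574, 0.1772, 0.109]
tool_rot: [-0.051, 1.575, 0.056]
wrist_force: [-0.4, -0.1, -3.1]
grip_width: 0.643
```

Run:
```python
from h import *
im=cv2.imread('pics/w8.png').astype(int)
print('w8 row141',[(c,int(im[141,c,2]-im[141,c,0])) for c in list(range(274,290))+list(range(341,352))])
s=env.get_state();print(s['time'],s['ee_pos'],s['tool_rot'],s['wrist_force'],s['moment'],s['grip_width'])
env_im=env.camera('wrist');cv2.imwrite('pics/w9.png',env_im);C=cal('wrist');np.savez('pics/w9.png.npz',K=C[0],d=C[1],o=C[2],A=C[3])
im=env_im.astype(int)
for c in(275,285,300,315,330,345,355): print(c,[int(im[r,c,2]) for r in range(130,180,2)],[int(im[r,c,0]) for r in range(130,180,2)])
for r in(100,160,166): print(r,[(c,int(im[r,c,2]-im[r,c,0]),int(im[r,c,2])) for c in range(254,298,2)],[(c,int(im[r,c,2]-im[r,c,0]),int(im[r,c,2])) for c in range(330,378,2)])
M=R.from_rotvec(s['tool_rot']).as_matrix();X=M[:,2];Y=M[:,1];Z=-M[:,0];O=s['ee_pos']+.018*X+.0004*Y-.0246*Z
print('O',O,proj(C,[O+x*X+y*Y+.012*Z for x,y in((-.08,-.03),(-.08,.03))]))
print('box',proj(C,[np.array([.5756,.1787,.06])+R.from_euler('z',.068).apply(v) for v in([-.078,-.03,0],[-.078,.03,0],[-.0615,-.023,0])]).round(1))
```

```text
w8 row141 [(274, 12), (275, 12), (276, 10), (277, 12), (278, 12), (279, 21), (280, 65), (281, 90), (282, 90), (283, 94), (284, 91), (285, 95), (286, 96), (287, 95), (288, 98), (289, 93), (341, 95), (342, 93), (343, 96), (344, 98), (345, 90), (346, 65), (347, 23), (348, 11), (349, 11), (350, 13), (351, 14)]
18.25 [0.55744143 0.17723192 0.10902315] [-0.05100089  1.57479965  0.05576738] [-0.37160874 -0.09093222 -3.07022097] [-0.031822    0.00290053 -0.05319517] 0.6429798656369857
275 [162, 169, 161, 165, 163, 159, 105, 59, 80, 95, 97, 98, 100, 100, 99, 100, 98, 99, 93, 99, 93, 97, 101, 95, 98] [151, 157, 147, 153, 150, 146, 67, 23, 32, 31, 33, 38, 39, 38, 37, 38, 37, 39, 34, 39, 35, 36, 38, 36, 36]
285 [170, 169, 175, 162, 97, 93, 93, 57, 74, 94, 95, 95, 91, 94, 94, 90, 94, 94, 96, 91, 94, 95, 93, 92, 95] [158, 159, 164, 147, 55, 48, 47, 24, 29, 35, 37, 38, 32, 40, 37, 30, 35, 38, 39, 33, 36, 38, 38, 35, 37]
300 [84, 79, 79, 84, 80, 83, 83, 78, 79, 96, 101, 103, 101, 101, 100, 104, 95, 101, 100, 104, 104, 102, 103, 99, 100] [34, 31, 31, 34, 30, 34, 35, 31, 28, 33, 39, 40, 42, 37, 40, 42
[... 2481 characters left out ...]
8, 93), (274, 60, 96), (276, 59, 99), (278, 60, 96), (280, 59, 99), (282, 58, 90), (284, 60, 94), (286, 56, 94), (288, 59, 92), (290, 56, 91), (292, 56, 92), (294, 59, 95), (296, 58, 94)] [(330, 55, 91), (332, 54, 90), (334, 56, 91), (336, 55, 88), (338, 58, 93), (340, 59, 97), (342, 56, 93), (344, 59, 96), (346, 58, 92), (348, 55, 90), (350, 57, 94), (352, 59, 98), (354, 63, 102), (356, 61, 99), (358, 60, 98), (360, 61, 97), (362, 60, 97), (364, 58, 95), (366, 55, 88), (368, 14, 154), (370, 11, 170), (372, 10, 169), (374, 10, 169), (376, 13, 170)]
O [0.5752554  0.17892357 0.08434278] [[261.64301066 144.52761499]
 [368.66968059 144.60030489]]
box [[271.  142.6]
 [358.1 142.6]
 [281.9 166.3]]
```

Call:
step_arm(moves="0.005 0 -0.05 0 0 0 1;0 0 -0.05 0 0 0 1;0 0 -0.05 0 0 0 1;0 0 -0.05 0 0 0 1;0 0 -0.05 0 0 0 1;0 0 -0.05 0 0 0 1;0 0 -0.04 0 0 0 1;0 0 0 0 0 0 1")

```text
time: 19.3
ee_pos: [0.5578, 0.1773, 0.0923]
tool_rot: [-0.051, 1.574, 0.056]
wrist_force: [-0.2, -0.2, -2.3]
grip_width: 0.64
```

Call:
step_arm(moves="0 0 -0.03 0 0 0 1;0 0 -0.03 0 0 0 1;0 0 -0.03 0 0 0 1;0 0 -0.03 0 0 0 1;0 0 -0.01 0 0 0 1;0 0 0 0 0 0 1;0 0 0 0 0 0 1;0 0 0 0 0 0 1")

```text
time: 20.3
ee_pos: [0.5579, 0.1773, 0.086]
tool_rot: [-0.051, 1.574, 0.056]
wrist_force: [-0.6, -0.1, -2.8]
grip_width: 0.644
```

Still free; go on in small steps to contact.

Call:
step_arm(moves="0 0 -0.02 0 0 0 1;0 0 -0.02 0 0 0 1;0 0 -0.01 0 0 0 1;0 0 0 0 0 0 1;0 0 0 0 0 0 1;0 0 0 0 0 0 1;0 0 0 0 0 0 1;0 0 0 0 0 0 1")

```text
time: 21.3
ee_pos: [0.5578, 0.1773, 0.0834]
tool_rot: [-0.051, 1.574, 0.056]
wrist_force: [-0.5, -0.2, -1.3]
grip_width: 0.639
```

Call:
step_arm(moves="0 0 -0.02 0 0 0 1;0 0 -0.01 0 0 0 1;0 0 0 0 0 0 1;0 0 0 0 0 0 1;0 0 0 0 0 0 1;0 0 0 0 0 0 1;0 0 0 0 0 0 1;0 0 0 0 0 0 1")

```text
time: 22.3
ee_pos: [0.5578, 0.1773, 0.0819]
tool_rot: [-0.051, 1.574, 0.056]
wrist_force: [0.2, 0.5, -2.0]
grip_width: 0.64
```

Call:
step_arm(moves="0 0 -0.02 0 0 0 1;0 0 -0.02 0 0 0 1;0 0 0 0 0 0 1;0 0 0 0 0 0 1;0 0 0 0 0 0 1;0 0 0 0 0 0 1;0 0 0 0 0 0 1;0 0 0 0 0 0 1")

```text
time: 23.3
ee_pos: [0.5579, 0.1773, 0.0808]
tool_rot: [-0.051, 1.574, 0.056]
wrist_force: [-2.1, 0.4, 10.4]
grip_width: 0.635
```

Run:
```python
from h import *
s=env.get_state();print(s['time'],s['ee_pos'],s['wrist_force'],s['moment'])
```

```text
23.3 [0.55791484 0.17733606 0.08083348] [-2.05719979  0.37751311 10.36994863] [-0.35843595  0.62400471  0.00533146]
```

Call:
step_arm(moves="0 0 0.015 0 0 0 1;0 0 0 0 0 0 0.3;0 0 0 0 0 0 0;0 0 0 0 0 0 -0.5;0 0 0 0 0 0 -1;0 0 0 0 0 0 -1;0 0 0 0 0 0 -1;0 0 0 0 0 0 -1")

```text
time: 24.3
ee_pos: [0.5578, 0.1773, 0.0806]
tool_rot: [-0.051, 1.574, 0.056]
wrist_force: [-0.0, 0.4, 1.1]
grip_width: 1.0
```

Call:
step_arm(moves="0 0 0.2 0 0 0 -1;0 0 0.5 0 0 0 -1;0 0 0.8 0 0 0 -1;0 0 0.8 0 0 0 -1;0 0 0.8 0 0 0 -1;-0.3 -0.8 0.2 0 0 0 -1;-0.3 -0.8 0 0 0 0 -1;0 -0.4 0 0 0 0 -1")

```text
time: 25.3
ee_pos: [0.5269, 0.0753, 0.2467]
tool_rot: [-0.049, 1.574, 0.055]
wrist_force: [0.5, -0.5, 0.0]
grip_width: 0.999
```

Run:
```python
from h import *
s=env.get_state();print(s['time'],s['ee_pos'],s['wrist_force'],s['grip_width'],np.abs(s['qd']).max())
W,_=look('wrist','w10.png',['lid','lid_lip','lid_tongue'])
S,_=look('side','s10.png',['lid','lid_lip','lid_tongue'])
T,_=look('top','t10.png',['lid','lid_lip','lid_tongue','paste_jar','bench_brush','buff_wheel'])
r=R.from_euler('z',.068);O=np.array([.5756,.1787,.06])
for n,C in(('w',W),('s',S),('t',T)):
    for dz in(0,.006): print(n,dz,'O,lip,tongue',proj(C,[O+r.apply(v)+[0,0,dz] for v in([0,0,0],[-.098,0,.006],[.086,0,.003])]).round(1).tolist())
np.save('pics/dummy.npy',0)
# plate corner prediction & mask fit of dark wood in wrist picture
m=env.trace('wrist','lid'); print([(round(q['p'],2),np.round(q['location'],1).tolist(),int(q['pixels'].sum())) for q in m])
np.savez('pics/m10.npz',*[q['pixels'] for q in m])
```

```text
25.3 [0.52688962 0.07525224 0.24670298] [ 0.54783005 -0.50910735  0.04378439] 0.9994863478162787 0.28744810734930926
lid [(0.94, [394.1, 228.7]), (0.87, [245.3, 190.8])]
lid_lip [(0.96, [252.3, 234.4]), (0.56, [400.0, 143.6])]
lid_tongue [(0.94, [386.7, 285.6]), (0.9, [235.5, 150.5])]
lid [(0.84, [203.0, 348.5]), (0.73, [326.5, 225.0]), (0.66, [316.5, 154.7])]
lid_lip [(0.91, [256.6, 385.4]), (0.82, [350.9, 212.5])]
lid_tongue [(0.96, [160.7, 314.6]), (0.75, [341.9, 152.6]), (0.67, [285.5, 129.1])]
lid [(0.85, [404.5, 290.4]), (0.68, [325.0, 183.3])]
lid_lip [(0.66, [437.1, 262.5]), (0.52, [323.0, 165.3])]
lid_tongue [(0.63, [372.5, 316.8]), (0.61, [331.1, 203.5])]
paste_jar [(0.77, [438.1, 175.2])]
bench_brush [(0.64, [200.0, 187.2])]
buff_wheel [(0.84, [311.5, 119.2])]
w 0 O,lip,tongue [[392.4, 224.4], [400.2, 147.3], [388.1, 284.6]]
w 0.006 O,lip,tongue [[393.7, 226.1], [401.8, 147.9], [389.3, 287.2]]
s 0 O,lip,tongue [[312.0, 156.9], [277.8, 163.6], [341.0, 149.0]]
s 0.006 O,lip,tongue [[312.0, 155.3], [277.6, 162.0], [341.2, 147.4]]
t 0 O,lip,tongue [[263.4, 176.7], [264.4, 207.7], [262.3, 149.7]]
t 0.006 O,lip,tongue [[263.2, 176.4], [264.1, 207.5], [262.0, 149.3]]
[(0.98, [245.0, 193.4], 2599), (0.96, [392.5, 199.4], 5480), (0.23, [366.2, 204.7], 923)]
```

Call:
step_arm(moves="0.46 0.53 -0.2 0 0 0 1;0.47 0.53 -0.2 0 0 0 1;0.47 0.53 -0.3 0 0 0 1;0.47 0.54 -0.4 0 0 0 1;0 0 -0.6 0 0 0 1;0 0 -0.6 0 0 0 1;0 0 -0.5 0 0 0 1;0 0 0 0 0 0 1", force=10)

```text
time: 27.1
ee_pos: [0.6203, 0.1835, 0.1039]
tool_rot: [-0.052, 1.578, 0.055]
wrist_force: [0.9, -0.4, 1.1]
grip_width: 0.188
```

Call:
step_arm(moves="0 0 -0.05 0 0 0 1;0 0 -0.05 0 0 0 1;0 0 -0.04 0 0 0 1;0 0 -0.04 0 0 0 1;0 0 -0.03 0 0 0 1;0 0 -0.02 0 0 0 1;0 0 0 0 0 0 1;0 0 0 0 0 0 1")

```text
time: 28.1
ee_pos: [0.6214, 0.1838, 0.0942]
tool_rot: [-0.051, 1.574, 0.056]
wrist_force: [-0.4, -0.6, 0.3]
grip_width: 0.005
```

Call:
step_arm(moves="0 0 -0.02 0 0 0 1;0 0 -0.02 0 0 0 1;0 0 -0.02 0 0 0 1;0 0 -0.015 0 0 0 1;0 0 0 0 0 0 1;0 0 0 0 0 0 1;0 0 0 0 0 0 1;0 0 0 0 0 0 1")

```text
time: 29.1
ee_pos: [0.6214, 0.1838, 0.0912]
tool_rot: [-0.051, 1.574, 0.056]
wrist_force: [-2.4, 0.1, 8.4]
grip_width: 0.005
```

Call:
step_arm(moves="0 0 0.2 0 0 0 1;-0.5 -0.035 0 0 0 0 1;-0.55 -0.035 0 0 0 0 1;-0.55 -0.035 0 0 0 0 1;-0.5 -0.035 0 0 0 0 1;0 0 -0.05 0 0 0 1;0 0 -0.05 0 0 0 1;0 0 -0.04 0 0 0 1")

```text
time: 30.1
ee_pos: [0.5175, 0.1769, 0.0933]
tool_rot: [-0.05, 1.573, 0.056]
wrist_force: [-0.2, -0.5, 0.6]
grip_width: 0.006
```

Call:
step_arm(moves="0 0 -0.02 0 0 0 1;0 0 -0.02 0 0 0 1;0 0 -0.01 0 0 0 1;0 0 -0.01 0 0 0 1;0 0 0 0 0 0 1;0 0 0 0 0 0 1;0 0 0 0 0 0 1;0 0 0 0 0 0 1")

```text
time: 31.1
ee_pos: [0.5166, 0.1767, 0.0911]
tool_rot: [-0.05, 1.573, 0.056]
wrist_force: [-1.3, -0.7, 10.2]
grip_width: 0.006
```

Both ends touch at the same height (0.0912 and 0.0911 TCP, so the top is at about 0.072): the lid is home and level. I'll retreat and hand in.

Call:
step_arm(moves="0 0 0.2 0 0 0 1;0 0 0.6 0 0 0 1;0 0 0.8 0 0 0 1;0 0 0.8 0 0 0 1;0 0 0.4 0 0 0 1;0 0 0 0 0 0 1;0 0 0 0 0 0 1;0 0 0 0 0 0 1")

```text
time: 32.1
ee_pos: [0.5159, 0.1767, 0.2294]
tool_rot: [-0.051, 1.576, 0.055]
wrist_force: [1.1, -0.6, -0.5]
grip_width: 0.006
```

Run:
```python
from h import *
s=env.get_state();print(s['time'],s['ee_pos'],s['wrist_force'])
S,_=look('side','s11.png',['lid','lid_lip','lid_tongue','paste_jar']);T,_=look('top','t11.png',['bench_brush','buff_wheel','paste_jar'])
print(env.hand_in())
```

```text
32.1 [0.51585657 0.17666347 0.22941074] [ 1.13713686 -0.59082551 -0.52043998]
lid [(0.96, [311.3, 152.4]), (0.96, [205.8, 345.0]), (0.69, [339.6, 271.4])]
lid_lip [(0.91, [279.0, 166.2]), (0.77, [351.9, 214.6]), (0.67, [370.4, 262.4])]
lid_tongue [(0.91, [304.6, 233.3]), (0.85, [165.0, 313.2]), (0.75, [345.0, 151.2])]
paste_jar [(0.73, [394.8, 363.9])]
bench_brush []
buff_wheel [(0.62, [312.7, 118.3])]
paste_jar [(0.72, [436.2, 175.0])]
the job is handed in; nothing more can be done
None
```

The lid is seated on the open box, and I handed the job in at about 32 s of the 58 s allowed.

- **What I did:** I gripped the lid by its lip and tipped that end up about 0.27 rad about the tongue. I then drew it back about 45 mm and let go with it resting ajar on its own box. I gripped it again by its long sides, lifted it clear, lowered it into the open box and let go.
- **Level check:** I touched the top with closed fingertips near both ends. Contact was at about 0.072 m at each end, within 0.1 mm of each other, which matches the 60 mm rim plus the 12 mm plate. Each touch pressed with about 8–10 N.
- **Position check:** In the last side picture the lip and tongue were within about 5 px of where a seated lid should appear. One earlier wrist-camera point for the lip was about 4 px off. I put that down to detector noise, since the touch check agreed.
- **Disagreement:** Before lowering, a picture fit put the lid about 4.6 mm lower in the grip than contact later showed. I lowered it by the force reading instead.
- **Bystanders:** The jar and the wheel were found where they started, within the detectors' few pixels. The brush was last found in place at about 25 s, before the level check, but was missed in the final picture.

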